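# Uncover the gauge bridge and hold the depth probe in its bore

## Task

Lift the dust cover off the gauge bridge and hang it astride the bar of the rail stand. Then take the depth probe out of its wooden block and lower it straight down through the hole in the bridge, touching neither the bridge nor the clay cup below, until its tip is in the lower half of the cup but clear of the cup's floor. Finish while still holding the probe there, upright, still and centred in the hole, with the cover left hanging and the other things left where they are.

Things in the scene. Friction and masses are not known exactly. Their poses are not given: they have to be found in the camera images.
- bridge: Gauge bridge, fixed: two dark steel posts on feet carry an aluminium crossbeam 38 mm wide (its x) and 170 mm long (its y), underside at 100 mm, top at 122 mm. Posts are centred 73 mm either side. A vertical 24 mm hole goes through the middle of the beam. Origin on the table below the hole; z up.
- bore (a point): Centre of the hole's mouth, on the beam's top face, 122 mm above the table. The hole is vertical, 24 mm wide, 22 mm deep, open below.
- cup: Grey-brown clay beaker, 74x78x84 mm, standing loose on the table under the bridge, mouth up, roughly under the hole. Origin at the centre of its underside; inner floor 8 mm above it.
- cover: Dust cover, loose, 150 g: inverted steel channel along its y, astride the beam. Top plate 48 mm (x) by 50 (y) by 3; a 3 mm leg hangs 30 mm down each long side, 42 mm gap between legs, ends open. On top a wooden grip rib 14 mm thick (x), 42 long (y), from 3 to 39 mm above the origin. Origin: centre of the plate's underside (which rests on beam or bar). z up.
- rail: Rail stand, fixed: a round steel bar 16 mm thick, 150 mm long, level along its x, carried at its two ends by thin posts (75 mm either side of the middle, with 21 mm balls) on a wooden base 176x60x14 mm. Origin on the table under the middle of the bar; z up.
- bar_top (a point): Topmost line of the bar at its middle, 138 mm above the table. A cover that hangs properly has its origin at this height.
- block: Wooden block, fixed, 66x66 mm, 70 mm tall, with one vertical hole 12 mm wide and 60 mm deep in its top, in which the probe stands. Origin at the centre of its underside.
- probe: Depth probe, loose, 90 g: a straight steel rod 10 mm thick with a square wooden handle 18x18 mm, 45 mm long, at the top. The rod is 130 mm long below the handle; the handle runs from 130 to 175 mm above the tip. Starts upright in the block, tip 10 mm above the table. Origin at the centre of the tip's end; z along the rod towards the handle; x and y square to the handle's faces.
- handle_mid (a point): Middle of the probe's handle, 152.5 mm from the tip, on the rod's axis: the place to grip.
- clay_ball: Bystander: flattened ball of grey clay 38x40x19 mm. Origin under its centre.
- clay_lump: Bystander: small lump of grey clay, a rough 21x23x21 mm cube, on the table beside the cup. Origin under its centre.
- jar: Bystander: glaze jar with a white lid, 62 mm wide, 73 mm tall. Origin under its centre.
There are look-alikes about, which are no part of the job. Of the things that look like the rail, the larger one is meant.

How it is judged:
On the way, in this order (a step that is already met when the one before it is completed fails the run):
1. the cover hangs astride the bar of the rail stand, let go (contact force between cover and rail above 0.3 N and angle between cover's own z axis and vertical below 0.3 rad and z of cover in the frame of bar_top between -0.006 and 0.008 m and contact force between the fingers and cover below 0.1 N and linear speed of cover below 0.03 m/s), for 0.2 s.
2. the probe is held clear above the block and the bridge (height (world z) of probe above 0.124 m and contact force between the fingers and probe above 1 N), for 0.1 s.
At the end, for the whole second after the job is handed in: Cover hangs level (0.3 rad) on the bar by its top plate, let go, at rest. Fingers hold the probe still, upright within 0.06 rad, tip within 4 mm and handle within 7 mm of the hole's axis, tip 10 to 42 mm above the underside of the cup, touching neither bridge nor cup; cup within 10 mm of its start (all of step 1 and z of probe in the frame of cup between 0.01 and 0.042 m and horizontal distance between probe and bore below 0.004 m and horizontal distance between handle_mid and bore below 0.007 m and angle between probe's own z axis and vertical below 0.06 rad and linear speed of probe below 0.02 m/s and contact force between the fingers and probe above 1 N and contact force between probe and cup below 0.1 N and contact force between probe and bridge below 0.1 N and distance of cup from where it was at the start of the episode below 0.01 m); the arm keeps its last pose, push and grip.
It fails at once if the probe touches the bridge (0.3 N or more) (contact force between probe and bridge above 0.3 N).
It fails at once if the probe touches the cup (0.3 N or more) (contact force between probe and cup above 0.3 N).
It fails at once if the cup is pushed more than 10 mm (distance of cup from where it was at the start of the episode above 0.01 m).
It fails at once if another thing is moved more than 30 mm (distance of any of clay_ball, clay_lump, jar from where it was at the start of the episode above 0.03 m).
It also fails if it takes over 72 s, if anything falls off the work surface, if the arm or the gripper's body presses on something with over 40 N, if the wrist force passes 120 N, or if a joint passes its speed limit or range.

## Robot

A 7-joint arm with a two-finger parallel gripper is mounted at the origin on the work surface; the furniture and walls round the work are solid. World frame = base frame: x ahead of the robot, y to its left, z up, the work surface at z = 0. Lengths are in m, angles in rad, forces in N, time in s.
With the tool pointing down it reaches from about 0.375 to 0.925 m from the base axis. Payload 3.1 kg.
Tool frame: the origin (TCP) lies at the very end of the fingers, on their centre line; the grasp point (between the pads) lies 19 mm behind it; z points along the fingers, x is the direction in which the jaws open and shut, and the axes are right-handed (so a half turn about z gives the same grasp; the last joint's range is limited). The gripper opens to 85 mm and grips with 20 to 120 N. Pads are 22 mm wide; open, the fingers measure 114 mm over their backs; the gripper's body (76 mm by 85 mm) begins 54 mm behind the grasp point. The pads swing forward as they close: fully open they stand 13 mm farther back than shut.
Start: joints at [-1.206, 0.383, 0.044, 1.598, -0.018, 1.161, -0.05], TCP at [0.29, 0.582, 0.231] pointing down, gripper open.
Joint ranges: [-2.61, 2.61], [-0.41, 2.15], [-1.48, 1.57], [0, 2.5], [-1.57, 4.71], [0.05, 1.97], [-2.85, 2.85]. Speed limits (rad/s): [2.79, 2.79, 3.14, 3.14, 3.14, 3.14, 3.14].

## Interface

Orientations are given as [roll, pitch, yaw] about the fixed x, y, z axes, in that order (R = Rz(yaw) Ry(pitch) Rx(roll)).
In Python, from cell import move_ptp, move_l, move_j, set_gripper, wait, inverse_kinematics, get_image, camera_model, IKError, close_job, get_time_s, get_joint_positions, get_joint_vel, get_joint_torque, get_eef_pos, get_orientation, get_contact_force, get_wrist_torque, get_grip_width gives the robot as it stands. Calls block until the motion is done:
- move_ptp(position, orientation): joint-space move of the TCP to a pose.
- move_l(position, attitude=None, speed=0.15): straight line of the TCP; attitude=None keeps the orientation; speed is the mean speed in m/s.
- move_j(angles): joint-space move.
- set_gripper(opening, strength=None): finger opening in m; strength is the grip in N (None keeps the last); returns when the fingers have stopped.
- wait(seconds).
- inverse_kinematics(position, orientation): joint angles nearest the present ones, or None.
- get_image(name): name is "scene" or "top" or "wrist"; returns the picture (480x640x3 uint8, red, green, blue); there is no depth.
- camera_model(name): a dict with "mtx" (3x3 intrinsics, pixels), "k1" (the pictures are not rectified: a ray, as slopes to the right and down, at radius r is drawn at 1 + k1 r^2 times it, then the intrinsics apply), "R" (3x3) and "t" (3): a world point X has camera coordinates R X + t. Camera axes: x right, y down, z forward; pixel columns grow to the right and rows downward; lengths in m; the calibration is good to about 2 mm. A picture is of the moment at which its call begins: read the wrist's pose just before it. camera_model takes no time and is no camera call; for the wrist camera it gives the pose at the moment of the call.
A pose or a line that the arm cannot do raises IKError and nothing moves.
- close_job(): hands the job in, once; it reports no verdict.
Readings, each from a call of its own:
- get_time_s(): time.
- get_joint_positions(): joint angles.
- get_joint_vel(): joint speeds.
- get_joint_torque(): joint torques, N m.
- get_eef_pos(): TCP position.
- get_orientation(): TCP orientation.
- get_contact_force(): force on the tool from outside, world axes, zero at the start.
- get_wrist_torque(): the same for the moment, N m.
- get_grip_width(): finger opening in m.
Only numpy, scipy, OpenCV 4.12 (cv2) and the standard library are available. Lean on these libraries where they do the work, as an engineer would, in place of code of your own. Each camera call takes 0.05 s, during which the arm holds its last target.

## Working session

There is one attempt and no reset: what is moved stays moved. The work goes in short steps, each a Python script; the robot and the scene stay as the last script left them, time stands still between calls to the robot, and variables do not carry over. Pictures are saved under pics/ and viewed, and the job is handed in when it is done.

```bash
mkdir -p pics; ls
python3 - <<'E'
from cell import *
import cv2,numpy as np
np.set_printoptions(precision=4,suppress=True)
for n in ("scene","top","wrist"):
    m=camera_model(n);print(n,m)
    cv2.imwrite(f"pics/{n}0.png",get_image(n)[:,:,::-1])
print(get_time_s(),get_eef_pos(),get_orientation())
E
```

```text
pics
scene {'mtx': array([[561.1722,   0.    , 324.0489],
       [  0.    , 561.1722, 238.9093],
       [  0.    ,   0.    ,   1.    ]]), 'k1': -0.17829083615745403, 'R': array([[ 0.7467, -0.6651,  0.0027],
       [-0.318 , -0.3605, -0.8769],
       [ 0.5842,  0.6539, -0.4807]]), 't': array([-0.2343,  0.2531,  1.0365])}
top {'mtx': array([[483.6251,   0.    , 324.9805],
       [  0.    , 483.6251, 243.7199],
       [  0.    ,   0.    ,   1.    ]]), 'k1': -0.00011674519843636968, 'R': array([[-0.0056, -1.    , -0.0018],
       [-0.9939,  0.0058, -0.1098],
       [ 0.1098,  0.0011, -0.994 ]]), 't': array([0.0773, 0.3881, 1.4281])}
wrist {'mtx': array([[339.8827,   0.    , 322.2567],
       [  0.    , 339.8827, 241.1682],
       [  0.    ,   0.    ,   1.    ]]), 'k1': -0.015816241242700195, 'R': array([[ 0.4462,  0.8949, -0.0015],
       [ 0.8534, -0.425 ,  0.3017],
       [ 0.2694, -0.1359, -0.9534]]), 't': array([-0.6488, -0.0393,  0.3808])}
0.15 [0.2899 0.581  0.2302] [3.1415 0.0021 1.108 ]
```

View pics/scene0.png

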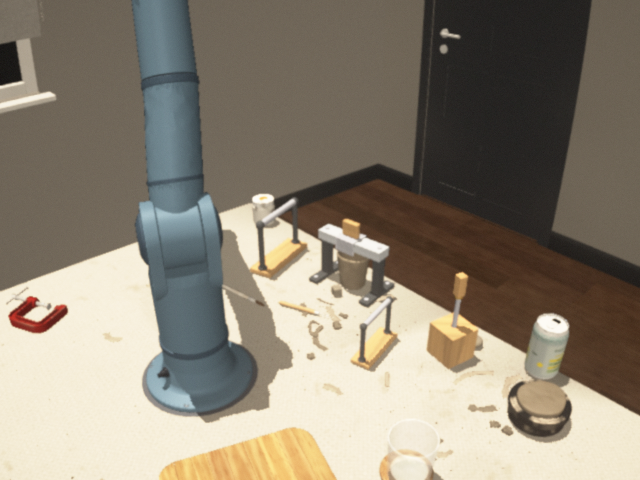

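View pics/top0.png

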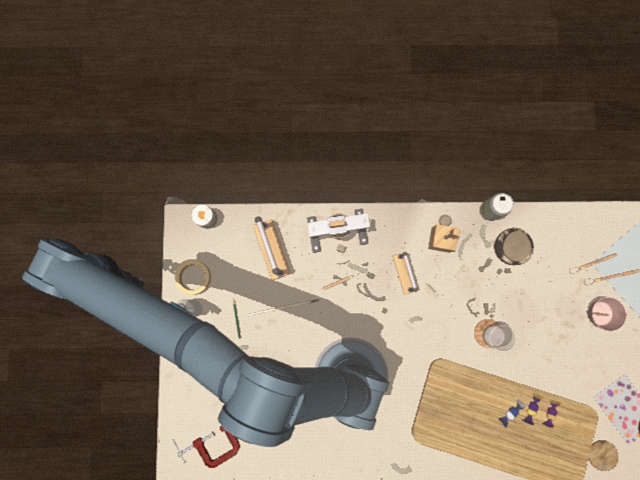

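View pics/wrist0.png

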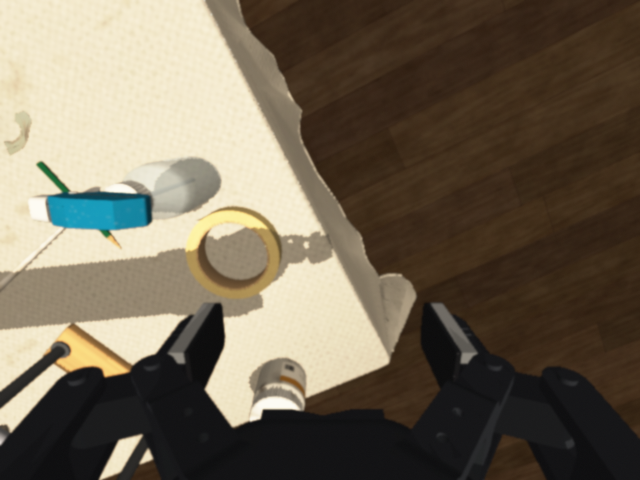

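Candidates: rail is either top(270,247) or top(405,272); the first is larger, so I choose it. Cover: only the one with the wooden rib at top(338,222). Probe: only the one in the block at top(447,237). The pencils and tools at (338,282), (283,306) and (237,318) lie flat and are not probes. I'll check this in a crop.

```bash
cat > h.py <<'E'
from cell import *
import cv2,numpy as np
np.set_printoptions(precision=4,suppress=True)
def ray(m,px):
    K=m["mtx"]; d=np.array([(px[0]-K[0,2])/K[0,0],(px[1]-K[1,2])/K[1,1]])
    u=d.copy()
    for _ in range(20): u=d/(1+m["k1"]*(u@u))
    v=m["R"].T@np.array([u[0],u[1],1.]); o=-m["R"].T@m["t"]
    return o,v
def onz(m,px,z):
    o,v=ray(m,px); return o+v*(z-o[2])/v[2]
def proj(m,X):
    c=m["R"]@np.asarray(X,float)+m["t"]; u=c[:2]/c[2]; u=u*(1+m["k1"]*(u@u))
    return m["mtx"][:2,:2]@u+m["mtx"][:2,2]
def tri(L):
    A=np.zeros((3,3));b=np.zeros(3)
    for o,v in L:
        v=v/np.linalg.norm(v);P=np.eye(3)-np.outer(v,v);A+=P;b+=P@o
    x=np.linalg.solve(A,b)
    res=[np.linalg.norm((np.eye(3)-np.outer(v,v)/(v@v))@(x-o)) for o,v in L]
    return x,np.array(res)
E
python3 - <<'E'
from h import *
t=cv2.imread("pics/top0.png");s=cv2.imread("pics/scene0.png")
cv2.imwrite("pics/c1.png",cv2.resize(t[190:310,240:470],None,fx=3.4,fy=3.4,interpolation=2))
cv2.imwrite("pics/c2.png",cv2.resize(s[185:375,240:490],None,fx=3.1,fy=3.1,interpolation=2))
m=camera_model("top")
for n,p,z in (("rail1 ends",(259,219),.138),("",(281,273),.138),("rail2",(399,255),.1),("",(412,290),.1),("beam",(309,229),.122),("",(368,223),.122),("rib",(338,222),.161),("block",(444,229),.07),("bhandle",(452,237),.185)): print(n,onz(m,p,z))
E
```

```text
rail1 ends [0.4457 0.2574 0.138 ]
 [0.2958 0.1957 0.138 ]
rail2 [ 0.3466 -0.134   0.1   ]
 [ 0.248  -0.1683  0.1   ]
beam [0.4192 0.1194 0.122 ]
 [ 0.4352 -0.0459  0.122 ]
rib [0.4324 0.0391 0.161 ]
block [ 0.4242 -0.271   0.07  ]
bhandle [ 0.3865 -0.2631  0.185 ]
```

View pics/c1.png

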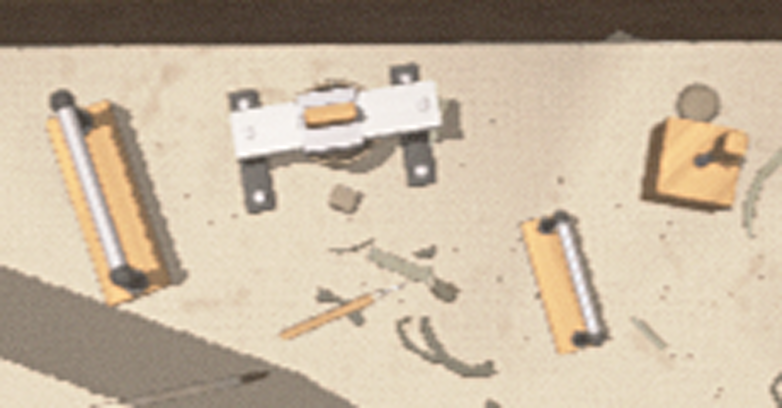

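View pics/c2.png

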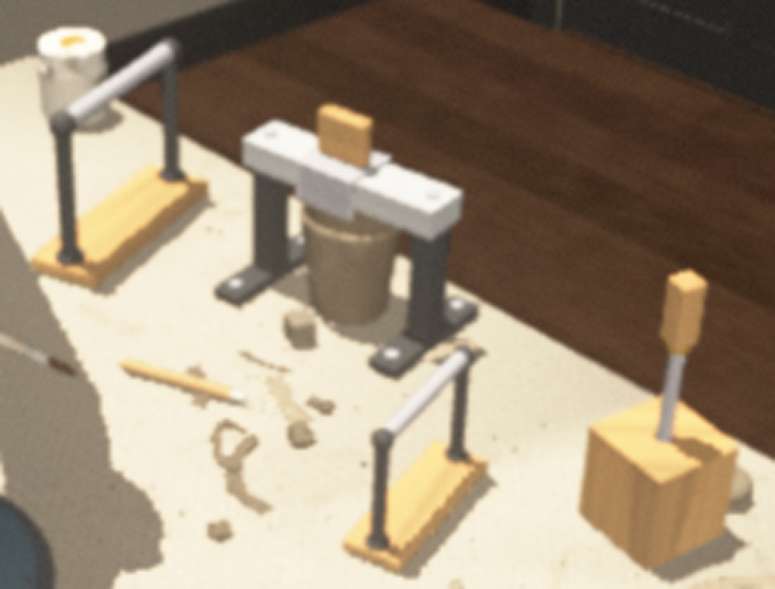

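The crop confirms it. The large rail's bar ends at top(259,219)-(281,273) give about 162 mm of ball-to-ball extent; the decoy is about 104 mm. Next I'll take wrist close-ups.

Run:
```python
from h import *
from scipy.spatial.transform import Rotation as Ro
m=camera_model("wrist");o=-m["R"].T@m["t"];p=get_eef_pos();Rt=Ro.from_euler('xyz',get_orientation()).as_matrix()
print("cam in tool",Rt.T@(o-p)); print("cam axes in tool (cols)\n",Rt.T@m["R"].T)
print(get_joint_positions(),get_time_s())
for pos in ([.40,.12,.36],[.43,.04,.36],[.40,-.2,.36],[.427,.037,.16],[.371,.227,.2],[.41,-.268,.3]):
  for yaw in np.deg2rad([-180,-135,-90,-45,0,45,90,135]):
    q=inverse_kinematics(pos,[np.pi,0,yaw]); print(pos,round(np.degrees(yaw)),q if q is None else np.array(q))
```

```text
cam in tool [-0.0002 -0.0775 -0.1439]
cam axes in tool (cols)
 [[ 1.     -0.0001  0.001 ]
 [-0.0002  0.9534  0.3016]
 [-0.0009 -0.3016  0.9534]]
[-1.2058  0.3837  0.0439  1.5992 -0.0179  1.1612 -0.0499] 0.15
[0.4, 0.12, 0.36] -180 [-0.7193 -0.1911  0.2862  1.9499  0.0547  1.3756  2.6929]
[0.4, 0.12, 0.36] -135 [ 1.0173 -0.3236 -1.1263  1.8973 -0.2959  1.3953 -2.391 ]
[0.4, 0.12, 0.36] -90 [-0.9422 -0.2221  0.4734  1.9572  0.1024  1.3837 -2.0687]
[0.4, 0.12, 0.36] -45 [-0.9509 -0.2236  0.4805  1.9575  0.1045  1.3841 -1.2855]
[0.4, 0.12, 0.36] 0 [-0.9222 -0.2188  0.457   1.9566  0.0976  1.3828 -0.493 ]
[0.4, 0.12, 0.36] 45 [-0.8359 -0.2057  0.3851  1.9538  0.0782  1.3793  0.3123]
[0.4, 0.12, 0.36] 90 [-0.7574 -0.1955  0.3187  1.9512  0.0621  1.3767  1.1144]
[0.4, 0.12, 0.36] 135 [-0.7393 -0.1934  0.3033  1.9506  0.0585  1.3761  1.9035]
[0.43, 0.04, 0.36] -180 [-1.2265 -0.3176  0.8581  1.9438  0.2416  1.4141  2.7094]
[0.43, 0.04, 0.36] -135 [ 1.1313 -0.2226 -1.1226  1.8715 -0.2044  1.3719 -2.2968]
[0.43, 0.04, 0.36] -90 [-0.8321 -0.2023  0.5634  1.9346  0.1095  1.3799 -1.8697]
[0.43, 0.
[... 2246 characters left out ...]
.0027  0.0915  2.1262 -0.0003  1.0127  1.7126]
[0.41, -0.268, 0.3] -180 [ 0.0248  0.0018  0.4752  1.9078 -0.0009  1.2322 -2.6413]
[0.41, -0.268, 0.3] -135 [ 0.0248  0.0018  0.4752  1.9078 -0.0009  1.2322 -1.8559]
[0.41, -0.268, 0.3] -90 [-1.0412 -0.3254  1.3585  1.929   0.3304  1.2983 -1.3569]
[0.41, -0.268, 0.3] -45 [-1.0794 -0.4041  1.343   1.929   0.4055  1.3293 -0.6434]
[0.41, -0.268, 0.3] 0 [-1.0785 -0.4021  1.3434  1.929   0.4036  1.3284  0.1439]
[0.41, -0.268, 0.3] 45 [-1.0455 -0.3339  1.3571  1.929   0.3387  1.3014  0.9914]
[0.41, -0.268, 0.3] 90 [-1.0046 -0.2601  1.3656  1.929   0.2662  1.2768  1.8461]
[0.41, -0.268, 0.3] 135 [-1.0254 -0.296   1.3625  1.929   0.3017  1.2881  2.5975]
```

Run:
```python
from h import *
import pickle
ms={}
def snap(n):
    ms[n]=camera_model("wrist"); cv2.imwrite(f"pics/{n}.png",get_image("wrist")[:,:,::-1])
move_ptp([.371,.227,.29],[np.pi,0,np.deg2rad(-67)]);wait(.3);snap("wB")
print(get_time_s())
move_ptp([.427,.037,.30],[np.pi,0,np.deg2rad(5)]);wait(.3);snap("wA")
pickle.dump(ms,open("ms.pkl","wb"));print(get_time_s(),get_eef_pos(),get_joint_positions())
```

```text
2.0917
3.875 [0.427  0.0372 0.3   ] [-1.0686 -0.223   0.79    2.04    0.1658  1.264  -0.2539]
```

View pics/wB.png

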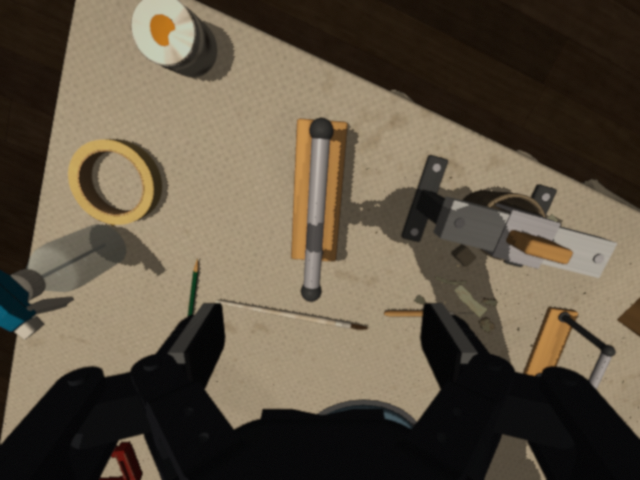

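View pics/wA.png

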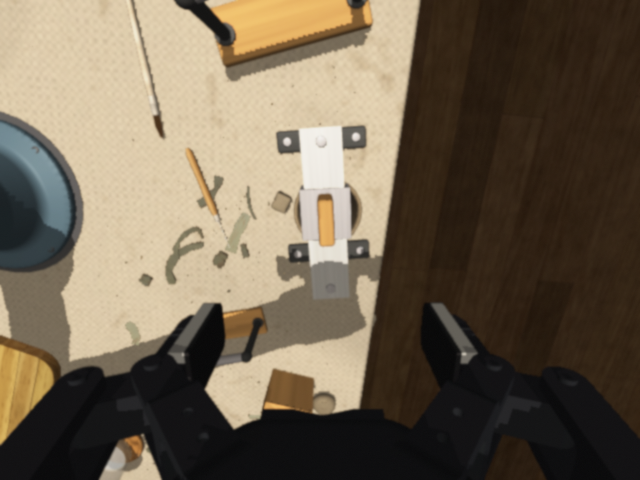

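wB: the rail's balls are at about (321,129) and (311,293), with the bar between them. wA: the beam corners are at about (300,128), (341,127), (349,297) and (313,299), and the rib is centred near (326,220). I'll zoom in to refine these.

Run:
```python
from h import *
a=cv2.imread("pics/wA.png");b=cv2.imread("pics/wB.png")
def zoom(im,x0,y0,w,h,f): 
    z=cv2.resize(im[y0:y0+h,x0:x0+w],None,fx=f,fy=f,interpolation=cv2.INTER_CUBIC)
    return z
cv2.imwrite("pics/za.png",zoom(a,270,110,110,200,3))
cv2.imwrite("pics/zb.png",zoom(b,280,110,80,195,3))
hsv=cv2.cvtColor(a,cv2.COLOR_BGR2HSV)
m=((hsv[...,0]>8)&(hsv[...,0]<25)&(hsv[...,1]>140)&(hsv[...,2]>120)).astype(np.uint8)
c,_=cv2.findContours(m[180:260,290:360],cv2.RETR_EXTERNAL,cv2.CHAIN_APPROX_NONE)
c=max(c,key=cv2.contourArea)+[290,180]; print("rib",cv2.boundingRect(c),cv2.minAreaRect(c))
hb=cv2.cvtColor(b,cv2.COLOR_BGR2GRAY)
m=(hb<62).astype(np.uint8); n,l,s,ce=cv2.connectedComponentsWithStats(m[110:310,290:345])
print([(s[i].tolist(),(ce[i]+[290,110]).tolist()) for i in range(1,n) if s[i][4]>40])
```

```text
rib (319, 199, 14, 46) ((325.5, 221.5), (45.0, 13.0), 90.0)
[([20, 8, 25, 22, 406], [321.6576354679803, 128.85960591133005]), ([48, 60, 6, 48, 73], [340.6164383561644, 193.82191780821918]), ([45, 109, 5, 40, 52], [336.6730769230769, 237.6346153846154]), ([12, 177, 19, 14, 188], [310.8829787234043, 293.4095744680851])]
```

View pics/za.png

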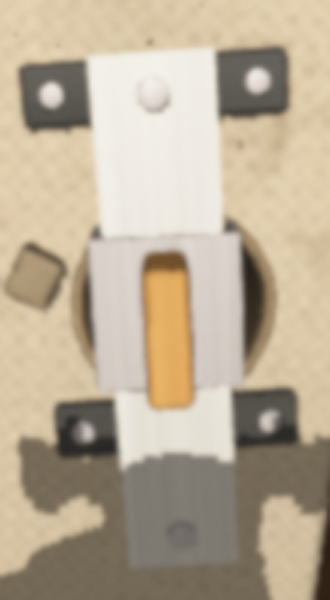

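View pics/zb.png

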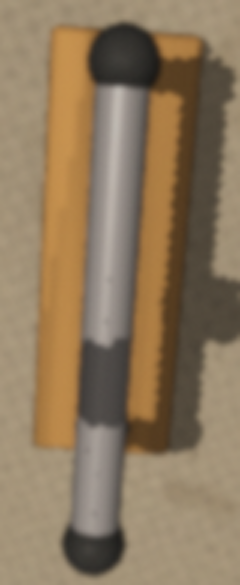

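Run:
```python
from h import *
import pickle
ms=pickle.load(open("ms.pkl","rb"));A=ms["wA"];B=ms["wB"]
q=lambda x,y:(x/3+270-1/3,y/3+110-1/3)
c=[onz(A,q(*p),.122) for p in ((87,56),(214,48),(238,565),(128,567))]
c=np.array(c);print("beam",c,c.mean(0));print([np.linalg.norm(c[i]-c[i-1]) for i in range(4)])
d=(c[0]+c[1]-c[2]-c[3]);print("y dir deg",np.degrees(np.arctan2(d[1],d[0])))
s=np.array([onz(A,q(*p),.123) for p in ((153,94),(182,535))]);d=s[0]-s[1];print("screws",s,s.mean(0),np.linalg.norm(d),np.degrees(np.arctan2(d[1],d[0])))
p=np.array([onz(A,q(*p),.125) for p in ((90,235),(243,233),(245,385),(97,388))]);print("plate",p,p.mean(0),[np.linalg.norm(p[i]-p[i-1]) for i in range(4)])
d=(p[0]+p[1]-p[2]-p[3]);print(np.degrees(np.arctan2(d[1],d[0])))
r=np.array([onz(A,q(*p),.161) for p in ((144,265),(187,265),(193,408),(150,408))]);print("rib",r,r.mean(0),[np.linalg.norm(r[i]-r[i-1]) for i in range(4)])
d=(r[0]+r[1]-r[2]-r[3]);print(np.degrees(np.arctan2(d[1],d[0])))
b=np.array([onz(B,p,.130) for p in ((321.3,128.3),(311.1,293.8))]);d=b[0]-b[1];print("balls",b,b.mean(0),np.linalg.norm(d),np.degrees(np.arctan2(d[1],d[0])))
T=camera_model("top");S=camera_model("scene")
for X in (b[0],b[1],r.mean(0),c.mean(0)): print("top/scene px",proj(T,X),proj(S,X))
```

```text
beam [[ 0.3983  0.1172  0.122 ]
 [ 0.4361  0.1229  0.122 ]
 [ 0.4623 -0.0468  0.122 ]
 [ 0.424  -0.051   0.122 ]] [0.4302 0.0356 0.122 ]
[np.float64(0.17018317494888774), np.float64(0.03814903586753442), np.float64(0.171720385914947), np.float64(0.03848241690080782)]
y dir deg 98.73878453721485
screws [[ 0.419   0.1081  0.123 ]
 [ 0.4416 -0.0366  0.123 ]] [0.4303 0.0357 0.123 ] 0.14644994912633946 98.88146541910707
plate [[0.4031 0.0642 0.125 ]
 [0.4506 0.069  0.125 ]
 [0.4569 0.0197 0.125 ]
 [0.4088 0.0144 0.125 ]] [0.4298 0.0418 0.125 ] [np.float64(0.050082858256077695), np.float64(0.04782843843942882), np.float64(0.04970444324051148), np.float64(0.04843146609793609)]
96.87547832153854
rib [[0.4206 0.0628 0.161 ]
 [0.4326 0.0638 0.161 ]
 [0.4384 0.022  0.161 ]
 [0.4259 0.0209 0.161 ]] [0.4293 0.0424 0.161 ] [np.float64(0.04216327308041204), np.float64(0.012031452857951727), np.float64(0.04218760465122311), np.float64(0.012563576013334186)]
97.554869216537
balls [[0.4455 0.2603 0.13  ]
 [0.2988 0.209  0.13  ]] [0.3721 0.2347 0.13  ] 0.15537203213559056 19.301957316056704
top/scene px [258.3258 219.5437] [294.3364 200.4384]
top/scene px [276.4628 272.0628] [258.8071 225.2924]
top/scene px [336.8111 223.1186] [350.5801 220.8318]
top/scene px [338.9279 224.9281] [352.5329 237.3399]
```

Sizes agree: beam 170x38 mm, screws 146 mm apart, plate 50x48 mm. The balls come out 155 mm apart against 150. The bar's lateral position matters because balance tilts the cover, so I'll take one more view with the wrist turned half round.

Run:
```python
from h import *
import pickle
ms=pickle.load(open("ms.pkl","rb"))
def snap(n):
    ms[n]=camera_model("wrist"); im=get_image("wrist")[:,:,::-1]; cv2.imwrite(f"pics/{n}.png",im); return im
move_ptp([.372,.234,.27],[np.pi,0,np.deg2rad(109.3)]);wait(.5);b=snap("wB2")
pickle.dump(ms,open("ms.pkl","wb"));print(get_time_s())
m=ms["wB2"]
for X in ([.4455,.2603,.13],[.2988,.209,.13]): print(proj(m,X))
z=cv2.resize(b[90:330,240:400],None,fx=2.5,fy=2.5,interpolation=2);cv2.imwrite("pics/zb2.png",z)
```

```text
5.6833
[322.6    307.9534]
[322.7014 133.7747]
```

View pics/zb2.png

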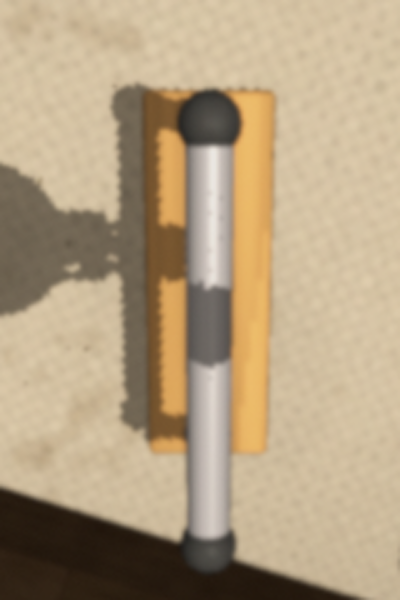

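Run:
```python
from h import *
import pickle
ms=pickle.load(open("ms.pkl","rb"));B=ms["wB"];C=ms["wB2"];T=camera_model("top");S=camera_model("scene")
near=[(B,(311.1,293.8)),(C,(323.6,137.2)),(T,(277.6,271.5)),(S,(260.6,224.4))]
far=[(B,(321.3,128.3)),(C,(323.3,309.)),(T,(258.4,219.2)),(S,(294.8,200.2))]
for L in (near,far):
    print("wrist",tri([ray(*x) for x in L[:2]]),"all",tri([ray(*x) for x in L]))
c=[onz(C,p,.13) for p in ((323.3,309.),(323.6,137.2))];d=c[0]-c[1]
print(np.array(c),(c[0]+c[1])/2,np.linalg.norm(d),np.degrees(np.arctan2(d[1],d[0])))
```

```text
wrist (array([0.3011, 0.2102, 0.1351]), array([0.0004, 0.0004])) all (array([0.3009, 0.2081, 0.1319]), array([0.0016, 0.0024, 0.0025, 0.002 ]))
wrist (array([0.4453, 0.2606, 0.1321]), array([0.0003, 0.0003])) all (array([0.4461, 0.2604, 0.1305]), array([0.0006, 0.0008, 0.0004, 0.0007]))
[[0.4463 0.2613 0.13  ]
 [0.301  0.2105 0.13  ]] [0.3737 0.2359 0.13  ] 0.15388831618851234 19.250377750369104
```

Run:
```python
from h import *
D=np.deg2rad
set_gripper(.05,60)
move_ptp([.4296,.042,.22],[np.pi,0,D(7.5)])
move_l([.4296,.042,.131],speed=.08);wait(.2)
print(get_eef_pos(),get_contact_force(),get_time_s())
cv2.imwrite("pics/g1.png",get_image("wrist")[:,:,::-1])
set_gripper(0,60);wait(.3)
print(get_grip_width(),get_contact_force(),get_eef_pos())
move_l([.4296,.042,.24],speed=.08);wait(.3)
print(get_grip_width(),get_contact_force(),get_time_s(),get_joint_positions())
cv2.imwrite("pics/g2.png",get_image("wrist")[:,:,::-1])
a=cv2.imread("pics/g1.png");b=cv2.imread("pics/g2.png")
cv2.imwrite("pics/g12.png",cv2.resize(np.hstack([a[60:440,120:520],b[60:440,120:520]]),(800,380)))
```

```text
[0.43   0.0422 0.1314] [ 0.3256  0.371  -0.96  ] 8.7583
0.012990396316656822 [-0.8177 -0.6322  4.5052] [0.4299 0.0421 0.1312]
0.01283243729887104 [-0.2841  0.0354 -1.819 ] 11.3333 [-1.1713 -0.1542  0.9269  2.1173  0.1372  1.1216 -0.1792]
```

View pics/g12.png

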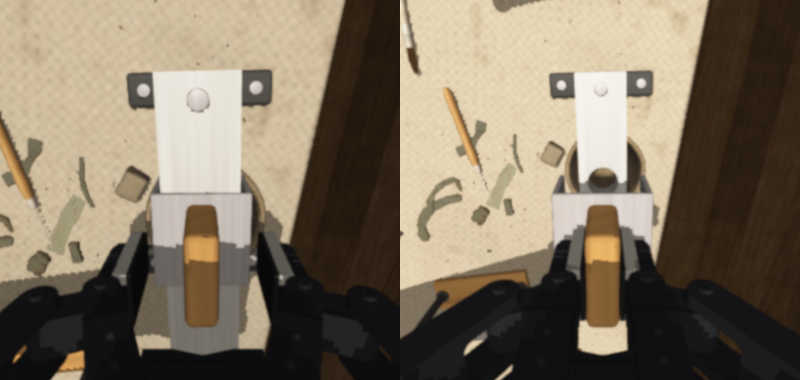

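The cover is held: the width is 13 mm on the rib and the vertical force is about its weight. Next I'll carry it to the rail.

Run:
```python
from h import *
D=np.deg2rad
P=[.3733,.2353]
move_ptp(P+[.24],[np.pi,0,D(-70.75)]);wait(.3)
print(get_eef_pos(),get_orientation(),get_grip_width())
move_l(P+[.175],speed=.08);wait(.3)
cv2.imwrite("pics/r1.png",get_image("wrist")[:,:,::-1]);cv2.imwrite("pics/r1s.png",get_image("scene")[:,:,::-1])
print(get_contact_force(),get_time_s())
a=cv2.imread("pics/r1.png");b=cv2.imread("pics/r1s.png")
cv2.imwrite("pics/r12.png",np.hstack([a[60:440,120:520],cv2.resize(b[160:300,220:360],(380,380))]))
```

```text
[0.3735 0.2351 0.2401] [-3.1415  0.0001 -1.2353] 0.013118777977706159
[ 0.6268  0.1487 -0.8975] 14.575
```

View pics/r12.png

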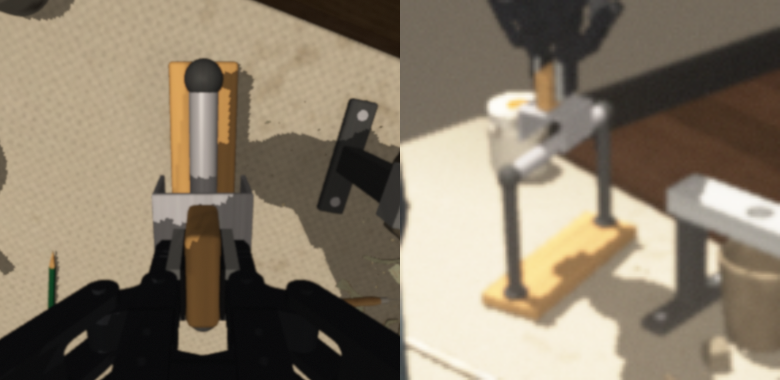

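The bar (column 203) is centred between the legs (154 and 252), so I'll lower it.

Run:
```python
from h import *
P=[.3733,.2353]
f0=get_contact_force()
z=.152
move_l(P+[z],speed=.06);wait(.2);print(z,get_contact_force())
while z>.1435:
    z-=.001; move_l(P+[z],speed=.02);wait(.12);f=get_contact_force();print(round(z,4),f)
    if f[2]>1.0: break
print(get_eef_pos(),get_wrist_torque(),get_time_s())
```

```text
0.152 [-0.0155 -0.4528 -1.2348]
0.151 [ 0.4548  0.1378 -0.9307]
0.15 [-0.1609  0.3736 -0.6586]
0.149 [-0.0889 -0.1884 -2.216 ]
0.148 [-0.4601 -0.7932 -1.4015]
0.147 [ 0.7305 -0.2045  0.8433]
0.146 [-2.1999 -1.1849  7.0893]
[0.3735 0.2355 0.1471] [-0.4189  0.5208 -0.0317] 17.5083
```

Run:
```python
from h import *
P=[.3733,.2353]
move_l(P+[.147],speed=.02);wait(.2);print(get_contact_force())
set_gripper(.045);wait(.5)
print(get_grip_width(),get_contact_force())
cv2.imwrite("pics/h1.png",get_image("wrist")[:,:,::-1])
move_l(P+[.25],speed=.08);wait(.4)
cv2.imwrite("pics/h2.png",get_image("wrist")[:,:,::-1]);cv2.imwrite("pics/h2s.png",get_image("scene")[:,:,::-1])
print(get_time_s())
a=cv2.imread("pics/h2.png");b=cv2.imread("pics/h2s.png")
cv2.imwrite("pics/h12.png",np.hstack([a[60:440,120:520],cv2.resize(b[160:300,220:360],(380,380))]))
```

```text
[-0.3006 -0.551   2.3677]
0.045170499079478434 [ 0.1159 -0.3166 -0.2023]
20.8583
```

View pics/h12.png

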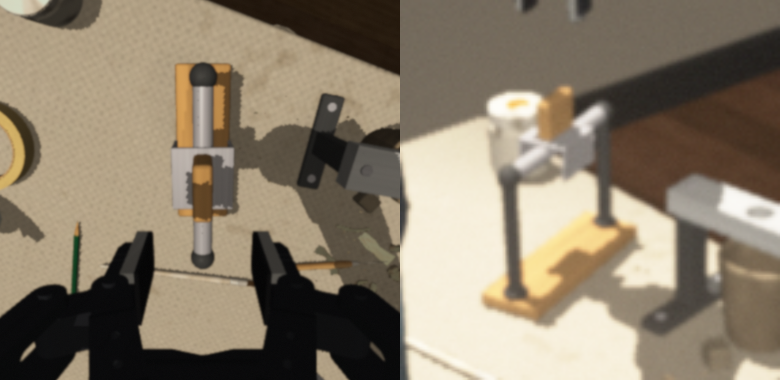

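The cover hangs upright and centred on the bar. Next I'll measure the bore and the block.

Run:
```python
from h import *
import pickle
D=np.deg2rad
ms=pickle.load(open("ms.pkl","rb"))
def snap(n):
    ms[n]=camera_model("wrist"); im=get_image("wrist")[:,:,::-1]; cv2.imwrite(f"pics/{n}.png",im); return im
set_gripper(.085)
move_ptp([.4303,.0357,.26],[np.pi,0,D(-82)]);wait(.4);snap("wC1")
move_ptp([.4303,.0357,.26],[np.pi,0,D(98)]);wait(.4);snap("wC2")
print(get_time_s())
T=camera_model("top")
move_ptp([.405,-.268,.32],[np.pi,0,D(98)]);wait(.4);snap("wD1")
print(get_time_s(),get_joint_positions())
pickle.dump(ms,open("ms.pkl","wb"))
for n in ("wC1","wC2"): print(proj(ms[n],[.4303,.0357,.122]))
print(proj(ms["wD1"],[.405,-.268,.185]))
a,b=[cv2.imread(f"pics/{n}.png") for n in ("wC1","wC2")]
cv2.imwrite("pics/C12.png",np.hstack([a[80:380,200:450],b[80:380,200:450]]))
```

```text
23.325
26.975 [ 1.7446  0.1183 -1.2967  1.8259  0.1188  1.2855  2.1267]
[323.4245 227.5441]
[322.5577 227.5242]
[321.8168 228.9888]
```

View pics/C12.png

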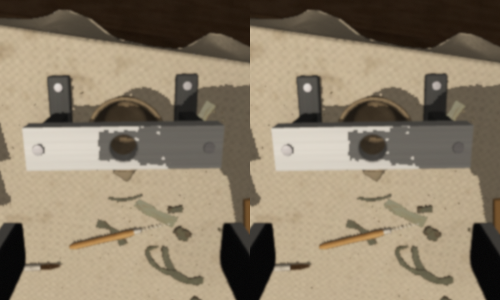

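View pics/wD1.png

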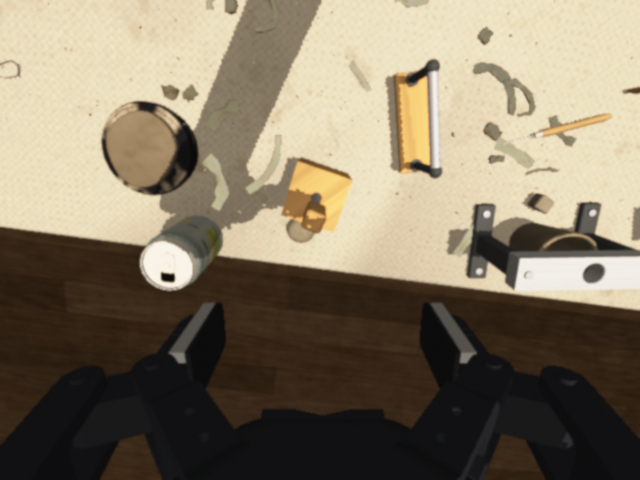

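Run:
```python
from h import *
import pickle
ms=pickle.load(open("ms.pkl","rb"))
print(ms["wC1"]["R"],ms["wC2"]["R"],-ms["wC2"]["R"].T@ms["wC2"]["t"])
a,b=[cv2.imread(f"pics/{n}.png") for n in ("wC1","wC2")];print(np.abs(a.astype(int)-b).mean())
print(get_eef_pos(),get_orientation(),proj(ms["wD1"],[.4303,.0357,.122]))
cv2.imwrite("pics/b.png",cv2.resize(b,(600,450)))
```

```text
[[ 0.1411 -0.99   -0.0005]
 [-0.9439 -0.1347  0.3016]
 [-0.2986 -0.0421 -0.9534]] [[ 0.1393 -0.9903 -0.0009]
 [-0.9442 -0.1331  0.3014]
 [-0.2986 -0.0411 -0.9535]] [0.5064 0.0464 0.4039]
1.3484309895833333
[ 0.405  -0.2679  0.32  ] [-3.1415  0.0001  1.7106] [592.0738 272.8042]
```

View pics/b.png

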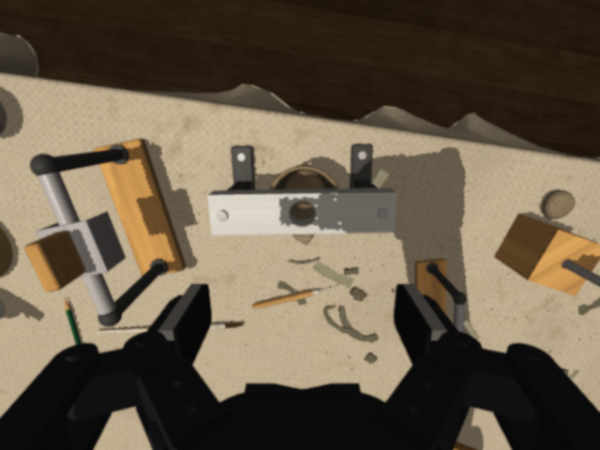

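The second move left the wrist at the equivalent half-turn, so C2 is the same view as C1. D1, the view from above the block, gives an opposite view of the bore near (594,272). I'll zoom in.

Run:
```python
from h import *
a=cv2.imread("pics/wC1.png");d=cv2.imread("pics/wD1.png")
z=lambda im,x,y,w,h,f:cv2.resize(im[y:y+h,x:x+w],None,fx=f,fy=f,interpolation=2)
cv2.imwrite("pics/z1.png",z(a,215,190,215,70,3.6))
cv2.imwrite("pics/z2.png",np.hstack([z(d,270,145,100,105,4),z(d,560,240,70,60,6)[:, :390].copy() if 0 else cv2.resize(z(d,560,240,70,60,5),(350,420))]))
cv2.imwrite("pics/z2.png",np.hstack([z(d,270,145,100,105,4),cv2.copyMakeBorder(z(d,560,240,70,60,5),0,120,0,0,0)]))
```

```text
(no output)
```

View pics/z1.png

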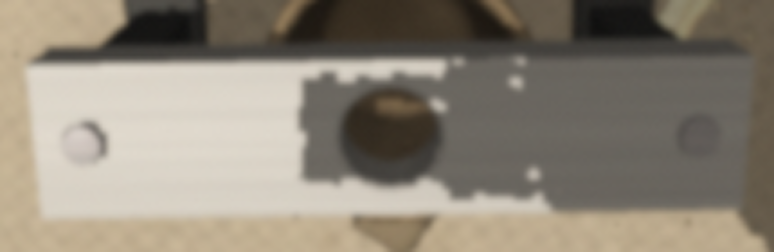

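View pics/z2.png

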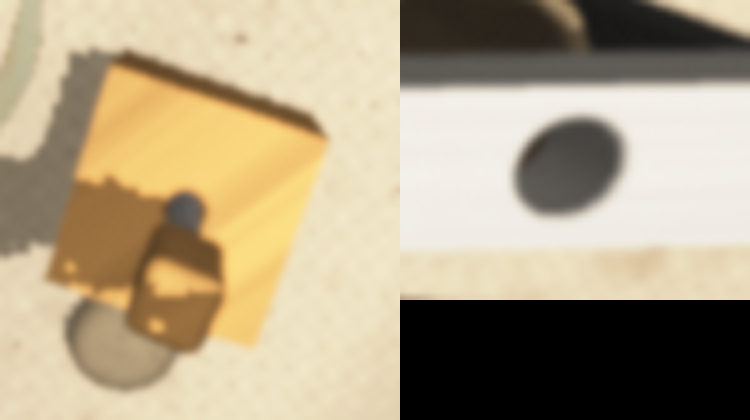

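Run:
```python
from h import *
import pickle
ms=pickle.load(open("ms.pkl","rb"));C=ms["wC1"];E=ms["wD1"];A=ms["wA"]
h1=(390/3.6+215-.36,137/3.6+190-.36);h2=(593.6,272.8)
print("bore C1",onz(C,h1,.122),"D1",onz(E,h2,.122),"tri",tri([ray(C,h1),ray(E,h2)]))
s=np.array([onz(C,(x/3.6+215-.36,y/3.6+190-.36),.1235) for x,y in((83,143),(700,136))]);print("screws",s.mean(0),np.linalg.norm(s[0]-s[1]))
k=np.array([onz(C,(x/3.6+215-.36,y/3.6+190-.36),.122) for x,y in((28,63),(752,55),(742,207),(43,217))]);print("beam",k.mean(0),np.linalg.norm(k[0]-k[1]))
g=lambda x,y:(x/4+270-.4,y/4+145-.4)
b=np.array([onz(E,g(*p),.07) for p in((115,62),(327,138),(255,347),(47,280))]);print("block",b,b.mean(0),[np.linalg.norm(b[i]-b[i-1]) for i in range(4)])
for i in (0,3):
  d=b[i]-b[(i+1)%4];print(np.degrees(np.arctan2(d[1],d[0])))
h=np.array([onz(E,g(*p),.185) for p in((148,258),(220,292),(190,352),(127,318))]);print("htop",h,h.mean(0),[np.linalg.norm(h[i]-h[i-1]) for i in range(4)])
for i in (0,3):
  d=h[i]-h[(i+1)%4];print(np.degrees(np.arctan2(d[1],d[0])))
T=camera_model("top");S=camera_model("scene")
c=b.mean(0)
print("proj rod", [proj(m,[c[0],c[1],z]) for m in (E,T,S) for z in (.07,.14,.185)])
```

```text
bore C1 [0.4301 0.0361 0.122 ] D1 [0.4301 0.0374 0.122 ] tri (array([0.4301, 0.0363, 0.123 ]), array([0.0004, 0.0004]))
screws [0.43   0.0358 0.1235] 0.14668315338724552
beam [0.4302 0.0359 0.122 ] 0.1696383187463724
block [[ 0.3603 -0.3011  0.07  ]
 [ 0.373  -0.2382  0.07  ]
 [ 0.4376 -0.2494  0.07  ]
 [ 0.4258 -0.3136  0.07  ]] [ 0.3992 -0.2756  0.07  ] [np.float64(0.06669073579333158), np.float64(0.06416094623281648), np.float64(0.06561955464774688), np.float64(0.0652714809033294)]
-101.41173254306344
-10.784360783552545
htop [[ 0.3897 -0.283   0.185 ]
 [ 0.3948 -0.2671  0.185 ]
 [ 0.4087 -0.2715  0.185 ]
 [ 0.4032 -0.2858  0.185 ]] [ 0.3991 -0.2768  0.185 ] [np.float64(0.013750603650902752), np.float64(0.016738251423658295), np.float64(0.014614811833185264), np.float64(0.015280218309580778)]
-107.83386636760244
-11.648639497204572
proj rod [array([316.1   , 196.9775]), array([314.9171, 209.804 ]), array([313.8664, 221.2002]), array([445.8753, 237.551 ]), array([452.1432, 234.4392]), array([456.5303, 232.2612]), array([453.6308, 324.9215]), array([458.2477, 294.6336]), array([461.3021, 274.0003])]
```

Bore: (0.4301, 0.0360), from three agreeing measurements (hole, screws, beam). The block measures 65-66 mm square with its centre at (0.399,-0.276), and the handle lies above it. I'll take one closer look from straight above for the handle's yaw.

Run:
```python
from h import *
import pickle
D=np.deg2rad
ms=pickle.load(open("ms.pkl","rb"))
move_ptp([.475,-.293,.26],[np.pi,0,D(77)]);wait(.5)
ms["wE"]=camera_model("wrist");im=get_image("wrist")[:,:,::-1];cv2.imwrite("pics/wE.png",im)
pickle.dump(ms,open("ms.pkl","wb"));print(get_time_s(),get_eef_pos(),get_orientation())
p=proj(ms["wE"],[.399,-.276,.185]);print(p);x,y=(p-45).astype(int)
print(x,y);cv2.imwrite("pics/zE.png",cv2.resize(im[y:y+90,x:x+90],None,fx=6,fy=6,interpolation=2))
```

```text
28.1917 [ 0.4749 -0.2932  0.2602] [3.1414 0.0006 1.3436]
[321.701  133.3802]
276 88
```

View pics/zE.png

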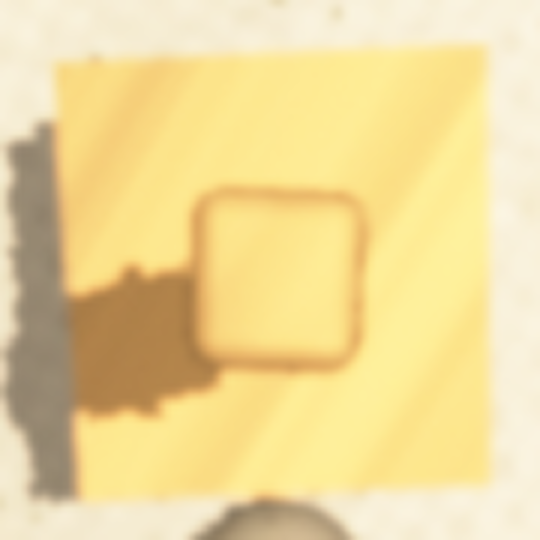

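Handle centre is (322.4,134.1) px, or (0.3996,-0.2756), with yaw about 75.5°. I'll grasp it there.

Run:
```python
from h import *
D=np.deg2rad
P=[.3996,-.2756]
set_gripper(.055,60)
move_ptp(P+[.25],[np.pi,0,D(75.5)])
move_l(P+[.1435],speed=.1);wait(.3)
print(get_eef_pos(),get_contact_force(),get_time_s())
set_gripper(0,70);wait(.4)
print(get_grip_width(),get_contact_force(),get_eef_pos(),get_time_s())
cv2.imwrite("pics/p1.png",get_image("wrist")[:,:,::-1])
```

```text
[ 0.3997 -0.2758  0.1438] [0.1878 0.4102 1.6241] 30.525
0.01666149584009201 [ 0.5852 -1.2267  2.8629] [ 0.3997 -0.2758  0.1436] 31.3417
```

View pics/p1.png

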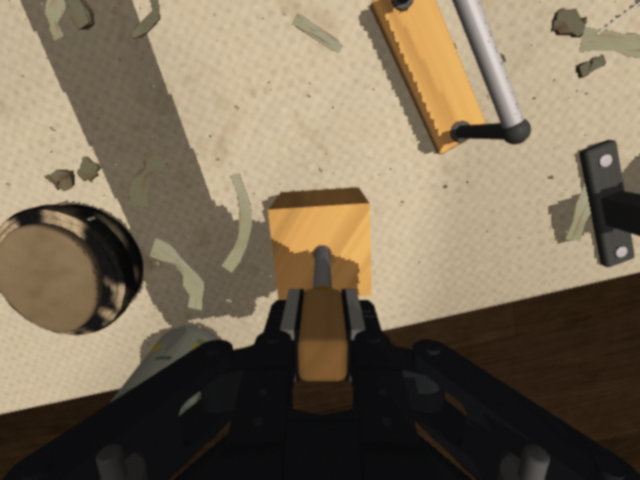

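Run:
```python
from h import *
import pickle
ms=pickle.load(open("ms.pkl","rb"))
P=[.3996,-.2756]
for z in (.17,.21,.29):
    move_l(P+[z],speed=.08);print(z,get_contact_force())
wait(.4)
ms["wF"]=camera_model("wrist");p=get_eef_pos();im=get_image("wrist")[:,:,::-1];cv2.imwrite("pics/wF.png",im)
s=get_image("scene")[:,:,::-1];cv2.imwrite("pics/sF.png",s)
pickle.dump(ms,open("ms.pkl","wb"));print(p,get_orientation(),get_grip_width(),get_time_s())
for d in (-.019,0.0035,.1335): print(d,proj(ms["wF"],[p[0],p[1],p[2]-d]),proj(camera_model("scene"),[p[0],p[1],p[2]-d]))
cv2.imwrite("pics/zF.png",np.hstack([cv2.resize(im[160:400,240:400],None,fx=2.5,fy=2.5,interpolation=2),cv2.resize(s[150:390,390:550],None,fx=2.5,fy=2.5)]))
```

```text
0.17 [-0.819   0.6001 -0.7016]
0.21 [ 0.4953 -0.0159 -1.3407]
0.29 [-0.4338 -0.3466 -0.5504]
[ 0.3996 -0.2755  0.2899] [-3.1416 -0.0002  1.3179] 0.01724775322235485 34.175
-0.019 [322.1715 327.5037] [470.0983 212.1498]
0.0035 [322.1229 302.1873] [468.4877 223.9246]
0.1335 [321.9839 229.6524] [459.4361 287.1371]
```

View pics/zF.png

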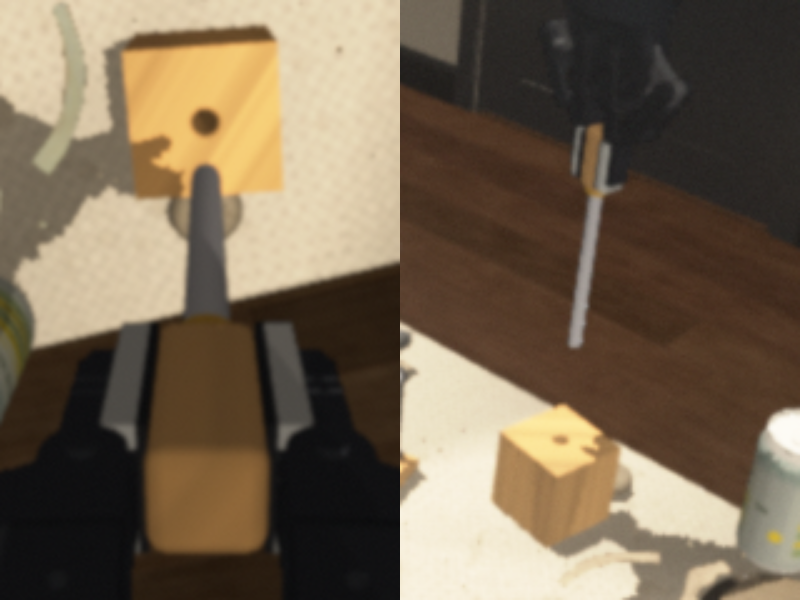

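The probe is held: the tip is at wrist (322,226), near its predicted place, and the rod looks upright. Next I'll move it over the bore.

Run:
```python
from h import *
import pickle
ms=pickle.load(open("ms.pkl","rb"))
B=[.4301,.0360]
move_l(B+[.29],speed=.12);wait(.3);print(get_joint_positions(),get_time_s())
move_l(B+[.266],speed=.05);wait(.6)
ms["wG"]=camera_model("wrist");p=get_eef_pos();im=get_image("wrist")[:,:,::-1];cv2.imwrite("pics/wG.png",im)
s=get_image("scene")[:,:,::-1];cv2.imwrite("pics/sG.png",s);t=get_image("top")[:,:,::-1];cv2.imwrite("pics/tG.png",t)
pickle.dump(ms,open("ms.pkl","wb"));print(p,get_orientation(),get_grip_width(),get_contact_force(),get_time_s())
for m in (ms["wG"],camera_model("scene"),camera_model("top")): print("tip",proj(m,[p[0],p[1],p[2]-.1335]),"bore",proj(m,B+[.122]))
cv2.imwrite("pics/zG.png",np.hstack([cv2.resize(im[170:300,255:390],None,fx=4,fy=4,interpolation=2),cv2.resize(s[170:300,310:375],None,fx=4,fy=4,interpolation=2)]))
```

```text
[ 1.4871 -0.364  -1.372   1.9739 -0.3749  1.2641  1.5644] 37.2333
[0.4301 0.036  0.266 ] [ 3.1416 -0.      1.3177] 0.016917689641671556 [-0.4943 -0.3309 -0.955 ] 38.6167
tip [322.0521 229.6459] bore [322.0146 226.3733]
tip [352.5066 233.1133] bore [352.3743 237.2828]
tip [338.8694 224.3815] bore [338.776  224.9572]
```

View pics/zG.png

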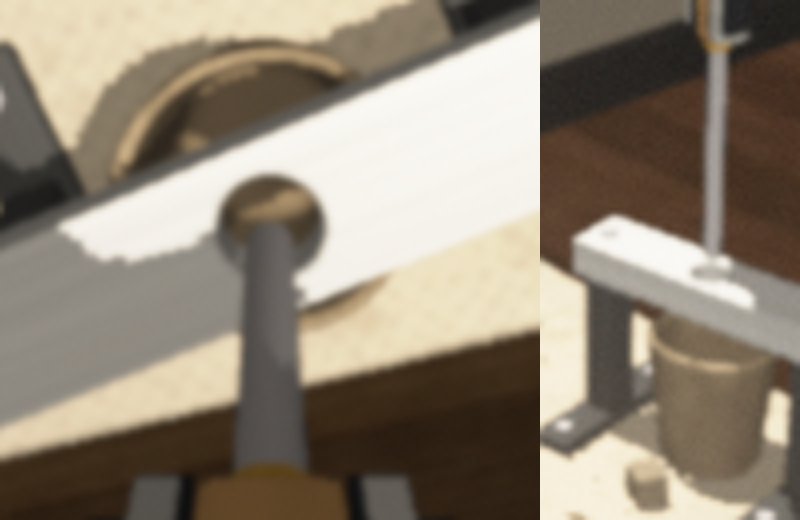

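The tip is over the hole to about 1 mm: the hole centre is (322.6,226.2), and the tip axis column 321.6 and row about 231 imply roughly +1 mm along tool y. I'll trim that out and check the cup's offset from wA before lowering.

Run:
```python
from h import *
import pickle
ms=pickle.load(open("ms.pkl","rb"));A=ms["wA"]
l=onz(A,(293.7,211),.084);r=onz(A,(361.3,211),.084);print(l,r,(l+r)/2,np.linalg.norm(l-r))
G=ms["wG"];print(proj(G,[.4301,.036,.084]))
top=onz(G,(255+250/4,170+42/4),.084);print("rim far edge",top, np.linalg.norm(top[:2]-[.4301,.036]))
B=[.4301-.0006,.0360+.0006]
f0=get_contact_force()
for z in (.25,.235,.22,.205,.19,.175,.1635):
    move_l(B+[z],speed=.05);wait(.15);f=get_contact_force();print(z,f-f0)
    if abs(f-f0).max()>3: wait(.3);print(get_contact_force()-f0)
wait(.5);p=get_eef_pos();print(p,get_orientation(),get_grip_width(),get_time_s())
im=get_image("wrist")[:,:,::-1];cv2.imwrite("pics/wH.png",im);s=get_image("scene")[:,:,::-1];cv2.imwrite("pics/sH.png",s)
cv2.imwrite("pics/zH.png",np.hstack([cv2.resize(im[150:390,200:440],(500,500),interpolation=2),cv2.resize(s[170:320,250:340],(300,500),interpolation=2)]))
cv2.imwrite("pics/zH2.png",cv2.resize(s[180:310,245:400],None,fx=5,fy=4.5,interpolation=2))
```

```text
[0.3962 0.0324 0.084 ] [0.4689 0.0388 0.084 ] [0.4326 0.0356 0.084 ] 0.07303910614425585
[322.0039 216.3143]
rim far edge [0.3952 0.0406 0.084 ] 0.03524700586103971
0.25 [-0.3114  1.0956  0.2445]Traceback (most recent call last):
  File "<stdin>", line 10, in <module>
cell.IKError: the arm cannot follow that straight line within its joint ranges
```

The cup rim centres at (0.4326,0.0356), nicely under the bore. The line down ran out of joint range because j2 and j3 are near their limits, and nothing moved. I'll look for a better elbow posture.

Run:
```python
from h import *
D=np.deg2rad
B=[.4295,.0366]
print(get_time_s(),get_eef_pos(),get_joint_positions(),get_contact_force())
for z in (.24,.2,.1635,.3,.35,.4):
  for y in (75.5,-104.5,60,90,30,120,-14.5):
    q=inverse_kinematics(B+[z],[np.pi,0,D(y)]);print(z,y,q if q is None else np.array(q))
```

```text
39.2333 [0.4297 0.0365 0.2502] [ 1.5712 -0.3668 -1.4743  2.0266 -0.3961  1.1807  1.5788] [-0.8058  0.7647 -0.7104]
0.24 75.5 [ 1.2481 -0.0089 -1.3835  2.0403 -0.0097  1.103   1.1867]
0.24 -104.5 [ 1.2481 -0.0089 -1.3835  2.0403 -0.0097  1.103  -1.9549]
0.24 60 [ 1.2481 -0.0089 -1.3835  2.0403 -0.0097  1.103   0.9162]
0.24 90 [ 1.2481 -0.0089 -1.3835  2.0403 -0.0097  1.103   1.4398]
0.24 30 [ 1.2481 -0.0089 -1.3835  2.0403 -0.0097  1.103   0.3926]
0.24 120 [ 1.2481 -0.0089 -1.3835  2.0403 -0.0097  1.103   1.9634]
0.24 -14.5 [ 1.2481 -0.0089 -1.3835  2.0403 -0.0097  1.103  -0.3841]
0.2 75.5 [ 1.0783  0.1162 -1.2842  2.0869  0.1305  1.0255  1.0458]
0.2 -104.5 [-0.2244 -0.0032  0.0435  2.1321  0.0002  1.0127 -2.0048]
0.2 60 [ 0.8687  0.0678 -1.0563  2.0912  0.0694  1.018   0.8241]
0.2 90 [ 1.0783  0.1162 -1.2842  2.0869  0.1305  1.0255  1.2988]
0.2 30 [ 0.4314  0.028  -0.6118  2.1049  0.0189  1.0139  0.3333]
0.2 120 [ 1.0783  0.1162 -1.2842  2.0869  0.1305  1.0255  1.8224]
0.2 -14.5 [-0.2244 -0.0032  0.0435  2.1321  0.0002  1.0127 -0.434 ]
0.1635 75.5 [ 0.988   0.2103 -1.2316  2.1236  0.
[... 1139 characters left out ...]
  1.8873 -0.2861  1.3682  1.7289]
0.35 30 [ 1.4222 -0.3947 -1.2546  1.8867 -0.3801  1.3968  0.7847]
0.35 120 [ 1.1976 -0.2406 -1.1662  1.8883 -0.2262  1.3551  2.1858]
0.35 -14.5 [ 1.1246 -0.2119 -1.1207  1.8892 -0.1953  1.3499 -0.1968]
0.4 75.5 [ 1.2617 -0.3088 -1.1494  1.8045 -0.2825  1.471   1.4773]
0.4 -104.5 [ 1.2201 -0.2869 -1.1302  1.8049 -0.2603  1.4655 -1.6897]
0.4 60 [ 1.2842 -0.3219 -1.1587  1.8043 -0.2955  1.4744  1.2217]
0.4 90 [ 1.1972 -0.276  -1.1186  1.8051 -0.2491  1.463   1.6921]
0.4 30 [ 1.3281 -0.3502 -1.1745  1.804  -0.3233  1.4825  0.7296]
0.4 120 [ 1.0902 -0.2342 -1.0565  1.8065 -0.2049  1.4544  2.1642]
0.4 -14.5 [ 1.2201 -0.2869 -1.1302  1.8049 -0.2603  1.4655 -0.1189]
```

Run:
```python
from h import *
D=np.deg2rad
B=[.4295,.0366]
move_l(B+[.32],speed=.08)
q0=np.array(get_joint_positions());print(q0)
q=np.array(inverse_kinematics(B+[.32],[np.pi,0,D(-14.5)]));q[6]+=np.pi/2;print(q)
move_j(list(q));wait(.2);print(get_eef_pos(),get_orientation(),get_grip_width(),get_time_s())
for y in (75.5,-14.5,165.5,30):
    print(y,inverse_kinematics(B+[.32],[np.pi,0,D(y)]))
```

```text
[ 1.4365 -0.3709 -1.3046  1.9334 -0.3686  1.3281  1.5611]
[ 1.069  -0.162  -1.1119  1.9359 -0.1514  1.2811  1.3236]
[0.4295 0.0365 0.3203] [3.1405 0.0013 1.3171] 0.017241309130435083 40.9417
75.5 [ 1.069  -0.162  -1.1119  1.9359 -0.1514  1.2811  1.3236]
-14.5 [ 1.369  -0.3067 -1.288   1.9327 -0.3048  1.3091 -0.0777]
165.5 [ 0.8235 -0.1225 -0.9119  1.9409 -0.1011  1.2774  2.8331]
30 [ 1.2088 -0.2081 -1.2093  1.934  -0.2026  1.2877  0.5876]
```

Run:
```python
from h import *
D=np.deg2rad
B=[.4295,.0366]
for k in range(3):
    qc=np.array(get_joint_positions())
    best=None
    for y in (165.5,-14.5,-104.5,75.5,150,120,45,-60):
        q=inverse_kinematics(B+[.32],[np.pi,0,D(y)])
        if q is None: continue
        q=np.array(q); q[6]+=D(75.5-y); q[6]=(q[6]+np.pi)%(2*np.pi)-np.pi
        if abs(q-qc).max()<.75 and q[6]<2.8 and (best is None or abs(q[2])<abs(best[2])): best=q
    print(best)
    if best is None or abs(best[2])>abs(qc[2])-.05: break
    move_j(list(best)); wait(.1); print(get_eef_pos(),get_time_s())
    if abs(best[2])<.6: break
```

```text
[ 0.8235 -0.1225 -0.9119  1.9409 -0.1011  1.2774  1.2623]
[0.4294 0.0368 0.3203] 41.4083
[ 0.6698 -0.111  -0.7776  1.9449 -0.0813  1.2768  1.2366]
[0.4295 0.0368 0.3201] 41.8
[ 0.5461 -0.1058 -0.6671  1.9487 -0.0683  1.2768  1.2193]
[0.4295 0.0369 0.3201] 42.1583
```

Posture is now well inside the ranges, so I'll descend, with a check just above the bore first.

Run:
```python
from h import *
import pickle
D=np.deg2rad
ms=pickle.load(open("ms.pkl","rb"))
B=[.4295,.0366]
move_l(B+[.266],[np.pi,0,D(75.5)],speed=.08);wait(.6)
ms["wI"]=camera_model("wrist");p=get_eef_pos();im=get_image("wrist")[:,:,::-1]
s=get_image("scene")[:,:,::-1];cv2.imwrite("pics/sI.png",s);cv2.imwrite("pics/wI.png",im)
pickle.dump(ms,open("ms.pkl","wb"));print(p,get_orientation(),get_joint_positions(),get_time_s())
cv2.imwrite("pics/zI.png",np.hstack([cv2.resize(im[170:300,255:390],None,fx=4,fy=4,interpolation=2),cv2.resize(s[170:300,310:375],None,fx=4,fy=4,interpolation=2)]))
```

```text
[0.4295 0.0366 0.266 ] [-3.1416  0.      1.3178] [ 0.5383 -0.0546 -0.6856  2.024  -0.0377  1.1602  1.1862] 43.6833
```

View pics/zI.png

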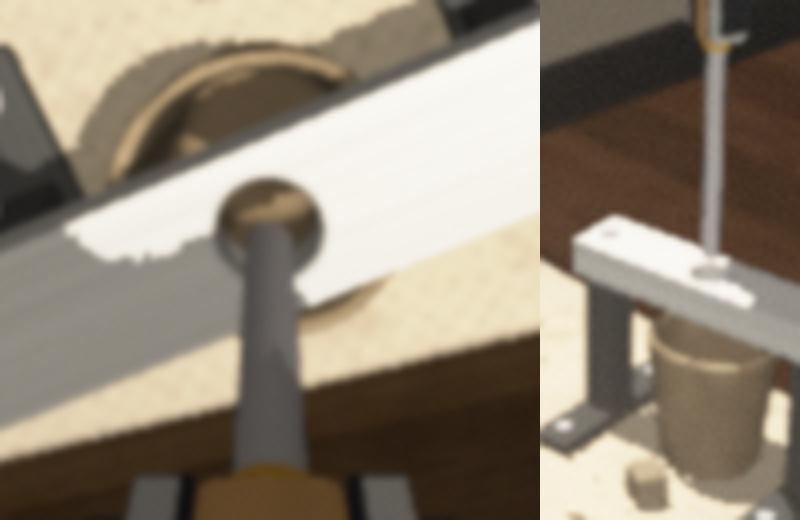

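The rod column (268) now matches the hole (270), so I'll descend slowly.

Run:
```python
from h import *
import pickle
B=[.4295,.0366]
f0=get_contact_force()
for z in (.25,.225,.20,.18,.1625):
    move_l(B+[z],speed=.05);wait(.1);f=get_contact_force();print(z,f-f0)
    if np.abs(f-f0).max()>4: print("STOP");break
wait(.6);p=get_eef_pos();print(p,get_orientation(),get_grip_width(),get_contact_force()-f0,get_time_s())
im=get_image("wrist")[:,:,::-1];cv2.imwrite("pics/wH.png",im);s=get_image("scene")[:,:,::-1];cv2.imwrite("pics/sH.png",s)
m=camera_model("wrist");pickle.dump(m,open("mH.pkl","wb"))
print("bore px",proj(m,[.4301,.036,.122]))
cv2.imwrite("pics/zH.png",np.hstack([cv2.resize(im[210:330,255:390],None,fx=4,fy=4,interpolation=2)]))
cv2.imwrite("pics/zH2.png",cv2.resize(s[180:310,245:400],None,fx=5,fy=4.5,interpolation=2))
```

```text
0.25 [ 0.187  -0.521   0.0326]
0.225 [-0.3843 -0.3441  0.1653]
0.2 [-0.6108  0.5549  0.4293]
0.18 [-0.5767 -0.7128  0.3259]
0.1625 [-0.6854 -0.0558  0.3237]
[0.4295 0.0366 0.1625] [3.1415 0.     1.3177] 0.017116673866924097 [ 0.1644 -0.3618 -0.1888] 47.6
bore px [321.3781 273.5143]
```

View pics/zH.png

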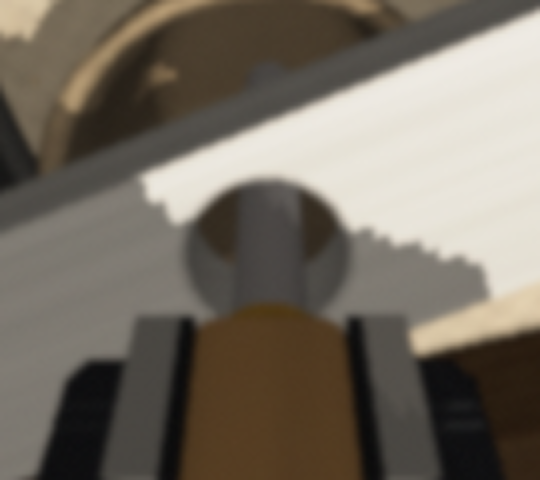

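View pics/zH2.png

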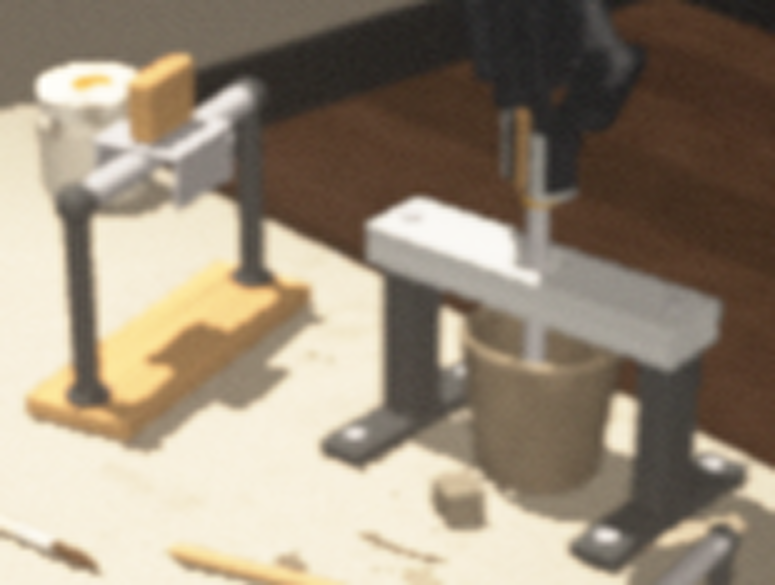

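The rod is centred in the hole (columns 270 and 269), the tip shows inside the cup, there is no contact force, and the cover hangs level. I'm handing in.

Run:
```python
from h import *
print(np.abs(get_joint_vel()).max(),get_grip_width(),get_time_s())
close_job()
```

```text
0.0012411402850044816 0.017005083977068576 47.7
the job is handed in; nothing more can be done
```

The cover is hanging on the large rail's bar, and the probe is held through the bridge hole with its tip in the cup. I handed the job in at 47.7 s; no verdict is reported.

**Last checks, all good:**
- **Cover:** in the scene picture it hangs upright and level on the bar, let go.
- **Probe in the hole:** the rod is centred in the hole to within 1 px. The grip width is 17 mm on the 18 mm handle, and the arm is still.
- **Tip height:** about 29 mm above the table, worked out from the grip height. The tip shows inside the cup in the wrist view. It could be 1–2 mm lower, because one camera view suggested the handle sits slightly low in the fingers.
- **Contact:** the force change after lowering was below 0.4 N, which is sensor noise. The cup, clay lump and jar look unmoved.

**What disagreed or went wrong:**
- **Rail:** the balls measured 154–155 mm apart instead of 150. A second view confirmed the bar's lateral position to about 0.6 mm.
- **Bore view:** the half-turn for an opposite view of the bore did not happen, so I used the view from above the block instead.
- **Tip position:** it first read about 1 mm off the hole's axis, so I trimmed it.
- **First descent:** the arm refused the line because of its joint ranges. I raised the probe, changed the elbow posture and came down again.

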